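Find the rattling spare-parts case at the heat-press bench

ROBOT

A 6-joint arm with a two-finger parallel gripper is mounted at the origin on the work surface. World frame = base frame: x ahead of the robot, y to its left, z up, the work surface at z = 0. Lengths are in m, angles in degrees, forces in N, time in s.
With the tool pointing down it reaches from about 0.25 to 0.85 m from the base axis. Payload 12.5 kg.
Tool frame: the origin (TCP) lies on the centre line of the jaws, within the pads' length; the fingertips stand 8 mm ahead of it and the grasp point (between the pads) lies 11 mm behind it (tip_extent is the distance from the TCP to the fingertips, in m); z points along the fingers, y is the direction in which the jaws open and shut (so a half turn about z gives the same grasp; the last joint's range is limited). The gripper opens to 93 mm and grips with 3 to 60 N. Pads are 15 mm wide; open, the fingers measure 128 mm over their backs; the gripper's body (75 mm by 188 mm) begins 65 mm behind the grasp point.
Start: joints at [-76.066, 20.094, 94.641, -0, 65.266, -4.847], TCP at [0.177, -0.521, 0.227] pointing down, gripper open.
Joint ranges: [-157.81, 157.81], [-45, 120.19], [0.68, 151.7], [-89.99, 269.99], [4.06, 180], [-164.3, 164.3]. Speed limits (degrees/s): [127.2, 127.2, 159.86, 180, 180, 180].

INTERFACE

Orientations are given as a 3x3 rotation matrix whose columns are the frame's x, y, z axes.
In Python, from workcell import read_state, snapshot, close_job, tip_extent gives the robot as it stands.
- The arm moves only by the tool step_arm, never from a script. Its arguments are lists of equal length, an entry for each row: "claw": the closure, from 0 (fully open) to 1 (shut); "slide": the shift along the world's x, y, z each as a share of 0.5 m, from -1 to 1, a list of three; "angular": the turn, a rotation vector about the world's x, y, z each as a share of 45 degrees, from -1 to 1, a list of three. A call has exactly 5 rows; each row is the pose to reach, as a shift and turn from the pose commanded when the call began; what a row does not reach only later rows make up. A row lasts 1/10 s, in which the tool goes at most 50 mm and 8.59 degrees, less where a joint would pass 70% of its speed; a pose out of reach is approached as far as the arm can. A call with a number of a shift or a turn outside -1 to 1 is refused whole. A call with a gripper value outside its range is refused whole. The fingers move at their own pace and stop on an object; the grip force is fixed at half the most. Time passes only in rows, so rows that repeat a pose let the fingers close, or fill a call up. It gives the time, the measured TCP pose, the force and the opening at its end, in the units of the state.
- read_state(): the state, without advancing time (a new reading comes with each control period).
- snapshot(name): name is "side" or "top" or "wrist"; returns a dict with "frame" (400x640x3 uint8, blue, green, red), "fx", "fy", "cx", "cy" (pixels), "position" and "attitude" of the camera in the world. Camera axes: x right, y down, z forward; pixel columns grow to the right and rows downward; lengths in m; the calibration is good to about 2 mm. A picture is of the moment at which its call begins. There is no depth.
- close_job(): hands the job in, once; it reports no verdict.
The state is a dict: "clock": time; "qpos": joint angles; "qd": joint speeds; "effort": joint torques, N m; "ee_pos": TCP position; "orientation": TCP orientation; "contact_force": force on the tool from outside, world axes, zero at the start; "torque": the same for the moment, N m; "grip_width": finger opening in m.
Only numpy, scipy, OpenCV 4.12 (cv2) and the standard library are available. Lean on these libraries where they do the work, as an engineer would, in place of code of your own. Each camera call takes 0.05 s, during which the arm holds its last target.

TASK

Push the blue tray with the three sealed orange cases along the rollers until it is fully home against the green end stop of the bay. Then lift and shake the cases to find the one that rattles (a loose steel pin rolls about in it; the other two are packed tight), leaving the silent ones standing in the tray, and hold the rattling one out forward, level and still, well clear above the middle of the yellow-edged handover mat. Finish while still holding it there, and do not disturb the other things on the bench.

Things in the scene. Friction and masses are not known exactly. Their poses are not given: they have to be found in the camera images.
- lane: fixed roller lane, 158 mm wide, 660 mm long. Origin on the bench under its middle; +y runs along it to the bay (yaw within 0.08 rad), z up. 16 free rollers, tops 36 mm high, y -300 to +297 mm; rails 134 mm apart inside, tops 56 mm high (60 mm along the bay, green strips); open at y = -325 mm. Green end stop: inner face at y = +315 mm, 68 mm high.
- bay (a point): where the tray's origin lies when the tray is fully home against the green end stop: in the lane's frame x 0, y +147, z 36 mm (roller tops). Axes as the lane.
- tray: loose blue open tray on the rollers, 126 mm across (x), 336 mm along the lane (y), 1.3 kg with the cases. Origin: centre of its underside; axes as the lane. Floor 4 mm; end walls (outer faces y = +-168 mm, 4 mm thick) rise 38 mm above the underside, side walls 18 mm. Starts at y = -140 to -60 mm in the lane's frame. Pushing its -y end wall takes 1 to 3 N; it stays where left.
- mat_center (a point): centre of the top of the handover mat, fixed to the bench beyond the lane: yellow-edged dark mat, 100 mm (x) by 160 mm (y), 2 mm thick. The rattling case is to be held above it.
- case_a: sealed orange plastic case with black top, nearest the open end: 112 mm (x, across lane), 60 mm (y), 50 mm high, 0.34 to 0.38 kg. Origin: centre of underside, z up, axes as the tray. Three alike, 96 mm apart along the tray; any may rattle. In the rattling one a 0.23 kg steel pin rolls 73 mm freely along x when shaken or tilted about y, hitting the ends; the others' contents (0.23 kg) are fixed.
- case_b: sealed orange plastic case with black top, the middle one: 112 mm (x, across lane), 60 mm (y), 50 mm high, 0.34 to 0.38 kg. Origin: centre of underside, z up, axes as the tray. Three alike, 96 mm apart along the tray; any may rattle. In the rattling one a 0.23 kg steel pin rolls 73 mm freely along x when shaken or tilted about y, hitting the ends; the others' contents (0.23 kg) are fixed.
- case_c: sealed orange plastic case with black top, nearest the bay: 112 mm (x, across lane), 60 mm (y), 50 mm high, 0.34 to 0.38 kg. Origin: centre of underside, z up, axes as the tray. Three alike, 96 mm apart along the tray; any may rattle. In the rattling one a 0.23 kg steel pin rolls 73 mm freely along x when shaken or tilted about y, hitting the ends; the others' contents (0.23 kg) are fixed.
- mug: bystander, leave alone: white mug, 80 mm wide, 95 mm high, beyond the lane to the left. Origin: centre of its underside.
- tape: bystander, leave alone: orange tape roll lying flat, 90 mm across, 24 mm high, right of the mat. Origin: centre of its underside.
- sprayer: bystander, leave alone: white bottle with a blue cap, 60 mm wide, 160 mm high, to the right. Origin: centre of its underside.
- screwdriver: bystander, leave alone: screwdriver lying right of the robot, near the lane's open end. Origin: centre of its underside.
- jar: bystander, leave alone: amber jar, 64 mm wide, 85 mm high, to the left. Origin: centre of its underside.
- coasters: bystander, leave alone: stack of white coasters, 95 x 95 x 30 mm, to the left. Origin: centre of its underside.
- brush: bystander, leave alone: brush lying beyond the mat. Origin: centre of its underside.

How it is judged:
By the outcome, as a careful person would: the job done as asked, in the order asked, and still so for the second after the job is handed in, while the arm keeps its last pose, push and grip.
It also fails if it takes over 72 s, if anything falls off the work surface, if the arm or the gripper's body presses on something with over 40 N, if the wrist force passes 120 N, or if a joint passes its speed limit or range.

## Working session

There is one attempt and no reset: what is moved stays moved. The work goes in short steps, Python scripts to look and compute and a tool call to move; the robot and the scene stay as the last step left them, time stands still between calls to the robot, and variables do not carry over. Pictures are saved under pics/ and viewed, and the job is handed in when it is done.

Besides the shell and the picture viewer there is one more tool, called after "Request:" as name(argument=value, ...) on one line, values as JSON. step_arm: Moves the arm, as the interface text tells. Shift numbers are shares of 0.5 m and turn numbers shares of 45 degrees, none past 1 either way. Its arguments: {"type":"object","properties":{"claw":{"type":"array","items":{"type":"number"}},"slide":{"type":"array","items":{"type":"array","items":{"type":"number"}}},"angular":{"type":"array","items":{"type":"array","items":{"type":"number"}}}},"required":["claw","slide","angular"]}

```bash
mkdir -p pics; ls; python3 - <<'E'
from workcell import *
import cv2
s=read_state()
for k in s: print(k,s[k])
print(tip_extent)
for n in("top","side","wrist"):
    d=snapshot(n); cv2.imwrite(f"pics/{n}0.png",d["frame"])
    print(n,{k:d[k] for k in d if k!="frame"})
E
```

```text
pics
clock 0.0
qpos [-7.60651992e+01  2.01241204e+01  9.46788660e+01 -1.35609215e-03
  6.52668166e+01 -4.84779175e+00]
qd [-0.12219515 -0.0131967  -0.01422811 -0.14326243  0.04657826  0.01858445]
effort [ 1.03501225e-03 -4.97324717e+01 -2.85254610e+01  6.99512637e-02
  2.56970990e-02 -9.90359104e-05]
ee_pos [ 0.17701481 -0.52035701  0.2260908 ]
orientation [[ 9.46743946e-01  3.21987269e-01 -3.14250666e-04]
 [ 3.21987412e-01 -9.46743218e-01  1.17726156e-03]
 [ 8.15485473e-05 -1.21575001e-03 -9.99999258e-01]]
contact_force [-0.38631439  0.3372633  -0.22502345]
torque [-0.00384722  0.04464039  0.03653254]
grip_width 0.09293209000982894
0.008
top {'fx': 511.4468084061018, 'fy': 511.4468084061018, 'cx': 322.6455341011119, 'cy': 194.6500816546249, 'position': array([0.32181343, 0.04410792, 1.50569266]), 'attitude': array([[-2.56778665e-02, -9.88570606e-01,  1.48555727e-01],
       [-9.99670066e-01,  2.54875975e-02, -3.18469580e-03],
       [-6.38031908e-04, -1.48588489e-01, -9.88898910e-01]])}
side {'fx': 362.55818801507445, 'fy': 362.55818801507445, 'cx': 319.7426180820258, 'cy': 194.89243873987817, 'position': array([-0.06325498,  0.62145727,  0.67741236]), 'attitude': array([[-0.69615103, -0.43417122,  0.57172466],
       [-0.71776792,  0.40594098, -0.5657041 ],
       [ 0.01352597, -0.80418112, -0.59423041]])}
wrist {'fx': 317.0691596969592, 'fy': 317.0691596969592, 'cx': 324.4246385551569, 'cy': 199.7423365806541, 'position': array([ 0.23985084, -0.49913589,  0.38519642]), 'attitude': array([[ 0.32175519, -0.91863452, -0.22931247],
       [-0.94682229, -0.31245085, -0.07682462],
       [-0.00107513,  0.24183688, -0.97031632]])}
```

View pics/top0.png

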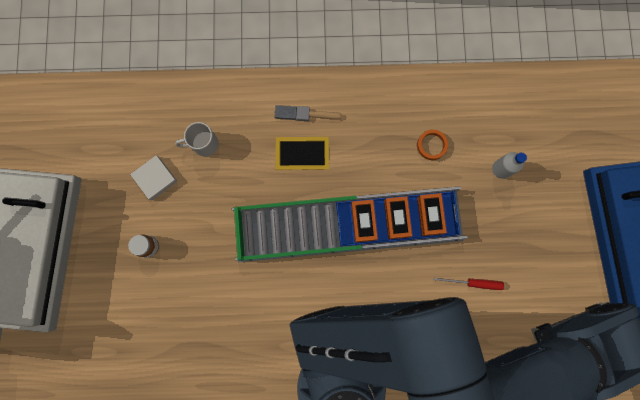

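View pics/side0.png

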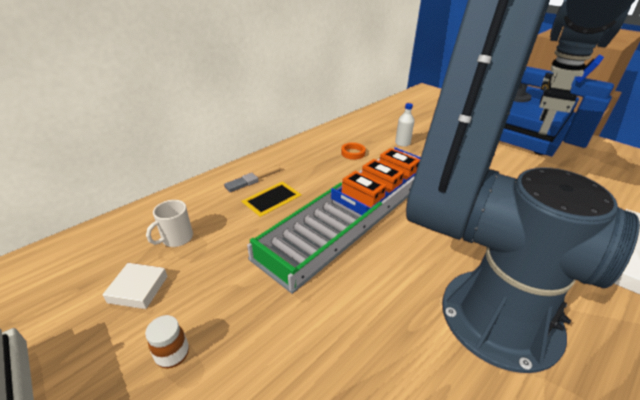

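View pics/wrist0.png

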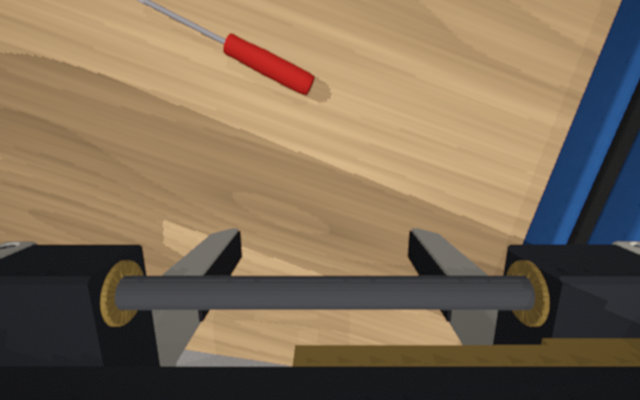

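The top view shows the lane running left to the bay (green, u~240) with its open end at u~462. The cases are at u~365, 399 and 432, and the mat is at about (302,153). I'll enlarge it to measure corners.

```bash
cat > h.py <<'E'
import numpy as np, cv2
from workcell import *
def ray(d,uv,z):
    uv=np.atleast_2d(uv).astype(float)
    r=np.c_[(uv[:,0]-d["cx"])/d["fx"],(uv[:,1]-d["cy"])/d["fy"],np.ones(len(uv))]@np.array(d["attitude"]).T
    p=np.array(d["position"]); t=(z-p[2])/r[:,2]
    return p+r*t[:,None]
def proj(d,P):
    c=(np.atleast_2d(P)-d["position"])@np.array(d["attitude"])
    return np.c_[d["fx"]*c[:,0]/c[:,2]+d["cx"],d["fy"]*c[:,1]/c[:,2]+d["cy"]]
def crop(f,u0,u1,v0,v1,k,name):
    cv2.imwrite(name,cv2.resize(f[v0:v1,u0:u1],None,fx=k,fy=k,interpolation=cv2.INTER_CUBIC))
E
python3 - <<'E'
from h import *
f=cv2.imread("pics/top0.png")
crop(f,225,355,180,270,6,"pics/c1.png")
crop(f,340,470,180,270,6,"pics/c2.png")
hsv=cv2.cvtColor(f,cv2.COLOR_BGR2HSV)
m=cv2.inRange(hsv,(22,150,120),(35,255,255))
m[:,:270]=0;m[:,335:]=0
n,l,st,c=cv2.connectedComponentsWithStats(m);i=1+st[1:,4].argmax()
pts=np.argwhere(l==i)[:,::-1]; r=cv2.minAreaRect(pts.astype(np.float32)); print(r)
s=cv2.imread("pics/top0.png")
E
```

```text
((302.0, 153.0), (32.0, 52.0), 90.0)
```

View pics/c1.png

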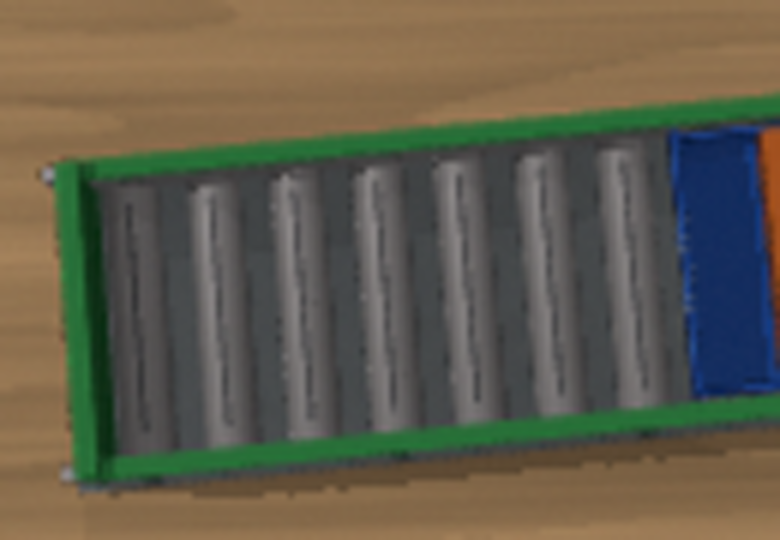

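View pics/c2.png

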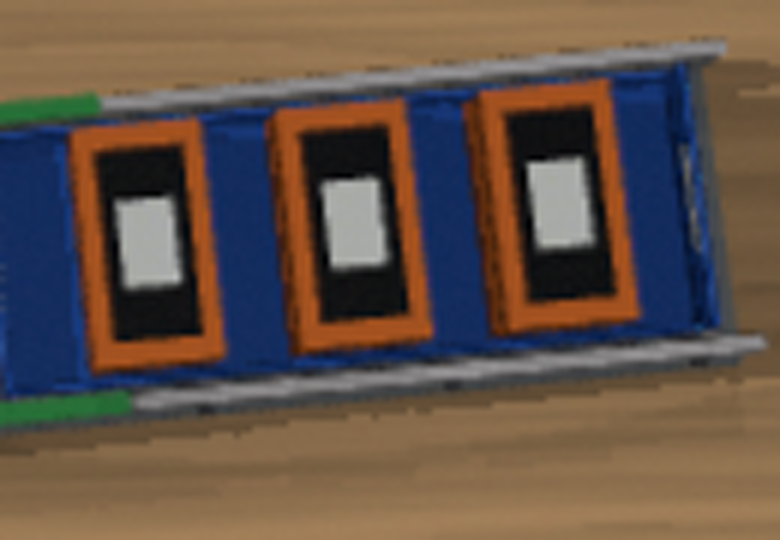

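```bash
python3 - <<'E'
from h import *
d=snapshot("top")
L=np.array([[149,242],[355,222],[562,203]])/6+[340,180]
P=ray(d,L-0.4,.090); print("cases",P.round(4), np.diff(P,axis=0), )
v=P[0]-P[2]; print("yaw",np.arctan2(-v[0],v[1]))
R=np.array([[103,103],[720,48],[140,402],[760,343]])/6+[340,180]-.4
q=ray(d,R,.056);print("rails",q.round(4))
R=np.array([[85,165],[103,462],[660,105],[700,412]])/6+[225,180]-.4
q=ray(d,R,.060);print("green rails",q.round(4))
print("mat",ray(d,[[302,153]],.002))
# tray end wall -y top
R=np.array([[680,65],[712,327]])/6+[340,180]-.4
print("wall",ray(d,R,.074))
E
```

```text
cases [[ 0.4605 -0.0747  0.09  ]
 [ 0.4673 -0.1705  0.09  ]
 [ 0.4737 -0.2669  0.09  ]] [[ 0.00684098 -0.0957924   0.        ]
 [ 0.00637576 -0.09640745  0.        ]]
yaw 0.06865753613623762
rails [[ 0.5309 -0.0581  0.056 ]
 [ 0.5499 -0.3543  0.056 ]
 [ 0.3884 -0.0705  0.056 ]
 [ 0.4086 -0.3639  0.056 ]]
green rails [[ 0.5093  0.2792  0.06  ]
 [ 0.369   0.271   0.06  ]
 [ 0.531   0.0055  0.06  ]
 [ 0.3851 -0.009   0.06  ]]
mat [[0.6760367  0.09813231 0.002     ]]
wall [[ 0.53945077 -0.32989589  0.074     ]
 [ 0.41553156 -0.33695411  0.074     ]]
```

```bash
cat >> h.py <<'E'
LX,LY,YAW=.4567,-.0299,.0680
def lane(p,c=None):
    p=np.atleast_2d(p).astype(float); s,k=np.sin(YAW),np.cos(YAW)
    return np.c_[LX+k*p[:,0]-s*p[:,1],LY+s*p[:,0]+k*p[:,1],p[:,2]]
def box(x,y0,y1,z): return [[-x,y0,z],[x,y0,z],[x,y1,z],[-x,y1,z]]
E
python3 - <<'E'
from h import *
d=snapshot("top");s=snapshot("side")
for n,d in(("t",d),("s",s)):
  f=d["frame"].copy(); k=6
  u0,v0,W,H=(225,180,125,90) if n=="t" else (240,120,200,170)
  if n=="s":k=4
  for name,u0 in (("a",u0),("b",u0+120)):
    g=cv2.resize(f[v0:v0+H,u0:u0+W],None,fx=k,fy=k,interpolation=cv2.INTER_CUBIC)
    for b,c in((box(.079,-.325,.33,.056),(255,255,255)),(box(.067,.315,.315,.068),(0,0,255)),(box(.063,-.141-.168,-.141+.168,.074),(0,255,255)),(box(.056,-.171,-.111,.09),(255,0,255))):
        p=(proj(d,lane(b))+.5-[u0,v0])*k
        cv2.polylines(g,[p.astype(int)],True,c,1)
    cv2.imwrite(f"pics/o{n}{name}.png",g)
    if n=="s":break
E
```

```text
(no output)
```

View pics/ota.png

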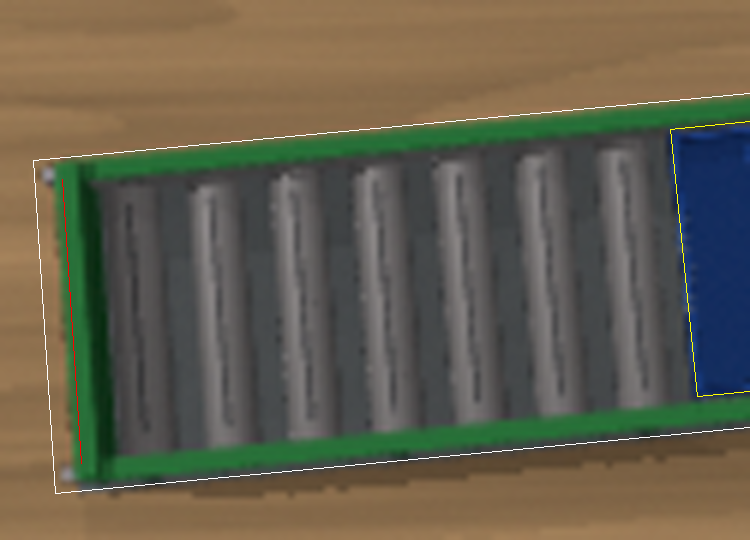

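View pics/otb.png

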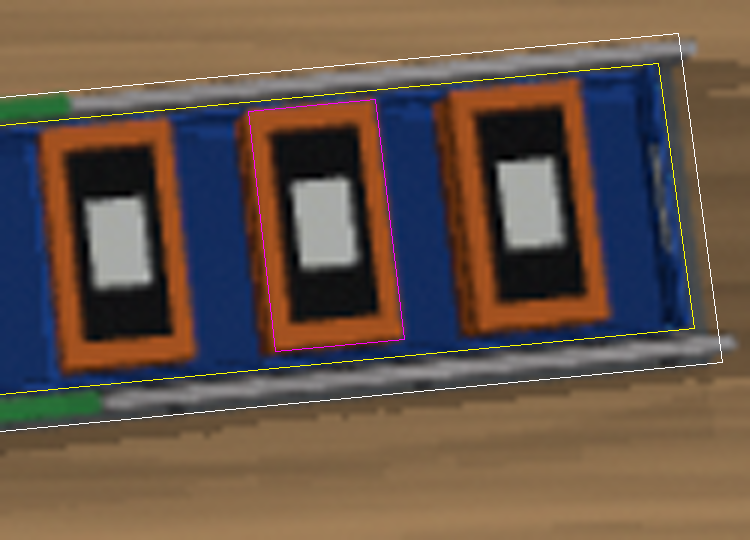

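View pics/osa.png

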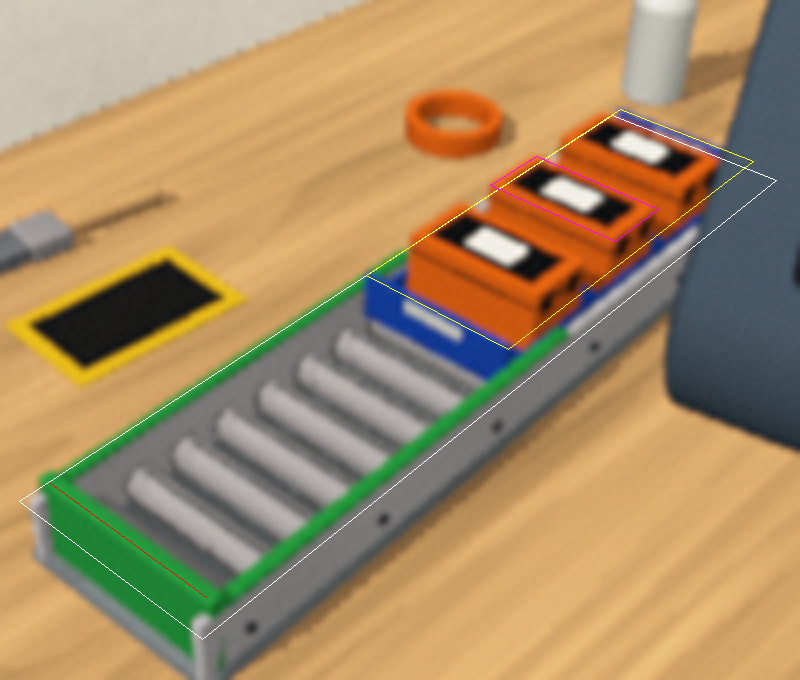

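Request:
step_arm(claw=[1, 1, 1, 1, 1], slide=[[0.608, 0.252, -0.05], [0.608, 0.252, -0.05], [0.608, 0.252, -0.05], [0.608, 0.252, -0.05], [0.608, 0.252, -0.05]], angular=[[0, 0, -0.331], [0, 0, -0.331], [0, 0, -0.331], [0, 0, -0.331], [0, 0, -0.331]])

```text
clock: 0.8
ee_pos: [0.4052, -0.4259, 0.2079]
orientation: [[0.998, 0.068, 0.0], [0.068, -0.998, -0.0], [0.0, 0.0, -1.0]]
contact_force: [-0.1, -2.0, -0.1]
grip_width: 0.0575
```

Request:
step_arm(claw=[1, 1, 1, 1, 1], slide=[[0.15, 0.064, 0], [0.15, 0.064, 0], [0.15, 0.064, -0.1], [0.15, 0.064, -0.2], [0.15, 0.064, -0.26]], angular=[[0, 0, 0], [0, 0, 0], [0, 0, 0], [0, 0, 0], [0, 0, 0]])

```text
clock: 1.3
ee_pos: [0.4775, -0.3935, 0.0744]
orientation: [[0.998, 0.068, -0.003], [0.068, -0.998, 0.003], [-0.003, -0.003, -1.0]]
contact_force: [0.6, 0.0, -0.1]
grip_width: 0.0177
```

```bash
sed -i 's/-.0299/-.036/' h.py; python3 - <<'E'
from h import *
s=read_state();print(s["ee_pos"],s["contact_force"],s["grip_width"],s["torque"])
t=snapshot("top")
cv2.imwrite("pics/t1.png",t["frame"])
E
```

```text
[ 0.47751348 -0.39351445  0.0744066 ] [ 0.63716762  0.02424478 -0.06919347] 0.017682794967338305 [-0.01366723 -0.00799547  0.00185646]
```

View pics/t1.png

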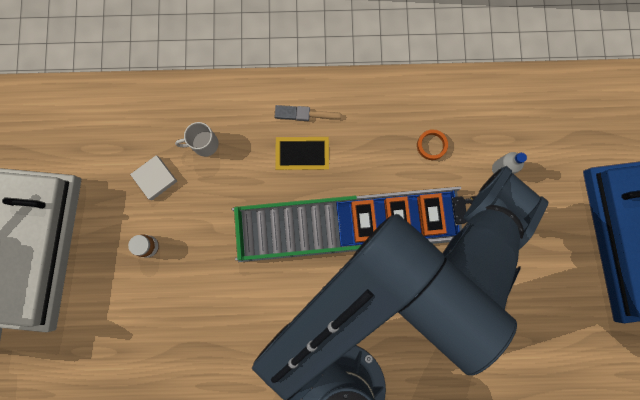

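Request:
step_arm(claw=[1, 1, 1, 1, 1], slide=[[0, 0, -0.036], [0, 0, -0.036], [-0.002, 0.03, -0.036], [-0.004, 0.06, -0.036], [-0.005, 0.08, -0.036]], angular=[[0, 0, 0], [0, 0, 0], [0, 0, 0], [0, 0, 0], [0, 0, 0]])

```text
clock: 1.85
ee_pos: [0.4761, -0.3535, 0.0612]
orientation: [[0.998, 0.069, 0.001], [0.069, -0.998, -0.001], [0.001, 0.001, -1.0]]
contact_force: [-0.7, -7.8, -0.4]
grip_width: 0.0003
```

```bash
python3 - <<'E'
from h import *
t=snapshot("top");crop(t["frame"],340,480,170,270,5,"pics/t2.png")
w=snapshot("wrist");cv2.imwrite("pics/w2.png",w["frame"])
s=read_state();print(s["ee_pos"],s["contact_force"],s["grip_width"])
E
```

```text
[ 0.47620572 -0.35346711  0.06092187] [-0.44795146 -1.08689136  0.32538971] 0.0007895438578404488
```

View pics/w2.png

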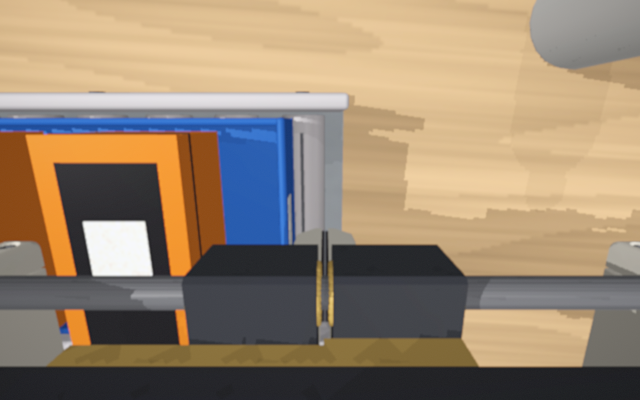

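View pics/t2.png

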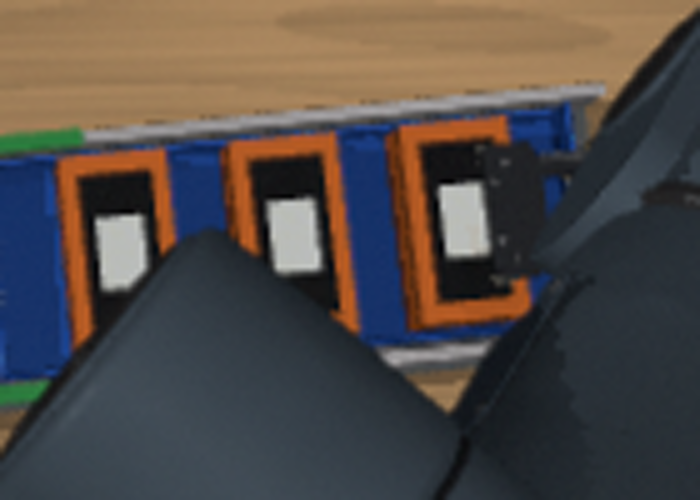

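Request:
step_arm(claw=[1, 1, 1, 1, 1], slide=[[-0.001, 0.02, 0], [-0.003, 0.05, 0], [-0.005, 0.08, 0], [-0.007, 0.11, 0], [-0.009, 0.14, 0]], angular=[[0, 0, 0], [0, 0, 0], [0, 0, 0], [0, 0, 0], [0, 0, 0]])

```text
clock: 2.45
ee_pos: [0.4714, -0.2837, 0.0602]
orientation: [[0.998, 0.068, 0.0], [0.068, -0.998, -0.0], [0.0, 0.0, -1.0]]
contact_force: [0.9, -3.3, 2.5]
grip_width: 0.0002
```

Request:
step_arm(claw=[1, 1, 1, 1, 1], slide=[[-0.002, 0.03, 0], [-0.004, 0.06, 0], [-0.006, 0.09, 0], [-0.008, 0.12, 0], [-0.01, 0.15, 0]], angular=[[0, 0, 0], [0, 0, 0], [0, 0, 0], [0, 0, 0], [0, 0, 0]])

```text
clock: 2.95
ee_pos: [0.4662, -0.2086, 0.06]
orientation: [[0.998, 0.068, -0.0], [0.068, -0.998, 0.0], [-0.0, -0.0, -1.0]]
contact_force: [1.2, -2.3, 2.1]
grip_width: 0.0007
```

Request:
step_arm(claw=[1, 1, 1, 1, 1], slide=[[-0.002, 0.03, 0], [-0.004, 0.06, 0], [-0.006, 0.09, 0], [-0.008, 0.12, 0], [-0.01, 0.15, 0]], angular=[[0, 0, 0], [0, 0, 0], [0, 0, 0], [0, 0, 0], [0, 0, 0]])

```text
clock: 3.45
ee_pos: [0.4611, -0.1336, 0.0599]
orientation: [[0.998, 0.068, -0.0], [0.068, -0.998, 0.0], [-0.0, -0.0, -1.0]]
contact_force: [0.0, -1.8, 2.5]
grip_width: 0.0005
```

Request:
step_arm(claw=[1, 1, 1, 1, 1], slide=[[-0.001, 0.02, 0], [-0.003, 0.04, 0], [-0.004, 0.06, 0], [-0.005, 0.08, 0], [-0.006, 0.09, 0]], angular=[[0, 0, 0], [0, 0, 0], [0, 0, 0], [0, 0, 0], [0, 0, 0]])

```text
clock: 3.95
ee_pos: [0.4583, -0.089, 0.0599]
orientation: [[0.998, 0.068, -0.0], [0.068, -0.998, 0.0], [-0.0, -0.0, -1.0]]
contact_force: [-1.3, -1.5, -0.7]
grip_width: 0.0002
```

Request:
step_arm(claw=[1, 1, 1, 1, 1], slide=[[0, 0.004, 0], [0, 0.008, 0], [-0.001, 0.012, 0], [-0.001, 0.016, 0], [-0.001, 0.02, 0]], angular=[[0, 0, 0], [0, 0, 0], [0, 0, 0], [0, 0, 0], [0, 0, 0]])

```text
clock: 4.45
ee_pos: [0.458, -0.08, 0.06]
orientation: [[0.998, 0.068, 0.0], [0.068, -0.998, -0.0], [0.0, 0.0, -1.0]]
contact_force: [-0.6, -2.8, -0.5]
grip_width: 0.0005
```

Request:
step_arm(claw=[1, 1, 1, 1, 1], slide=[[0, 0.003, 0], [0, 0.006, 0], [0, 0.009, 0], [0, 0.012, 0], [0, 0.012, 0]], angular=[[0, 0, 0], [0, 0, 0], [0, 0, 0], [0, 0, 0], [0, 0, 0]])

```text
clock: 4.95
ee_pos: [0.4584, -0.0762, 0.0601]
orientation: [[0.998, 0.069, 0.001], [0.069, -0.998, -0.004], [0.001, 0.004, -1.0]]
contact_force: [-2.5, -25.9, -3.7]
grip_width: 0.0001
```

```bash
python3 - <<'E'
from h import *
t=snapshot("top");crop(t["frame"],225,360,180,270,5.9,"pics/t3.png")
w=snapshot("side");crop(w["frame"],230,390,180,290,5,"pics/s3.png")
s=read_state();print(s["ee_pos"],s["contact_force"],s["grip_width"])
E
```

```text
[ 0.45838113 -0.07620984  0.06012431] [ -2.02663895 -24.85688992  -3.87300983] 0.0004587848026847008
```

View pics/t3.png

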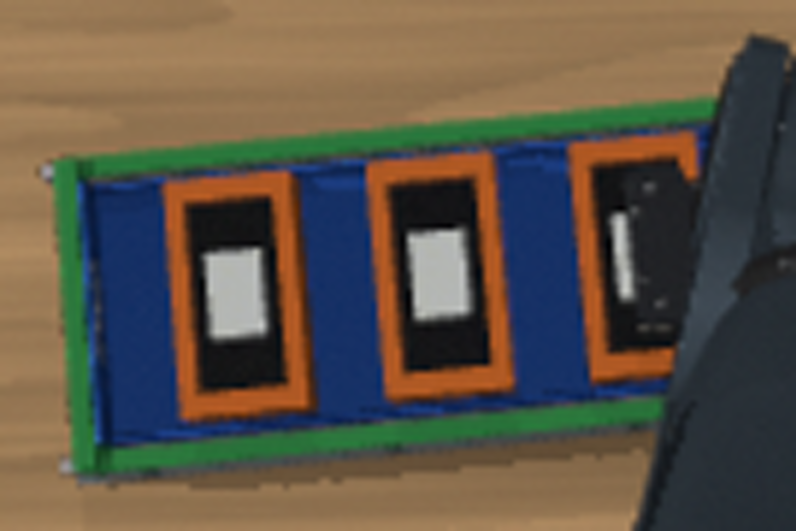

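View pics/s3.png

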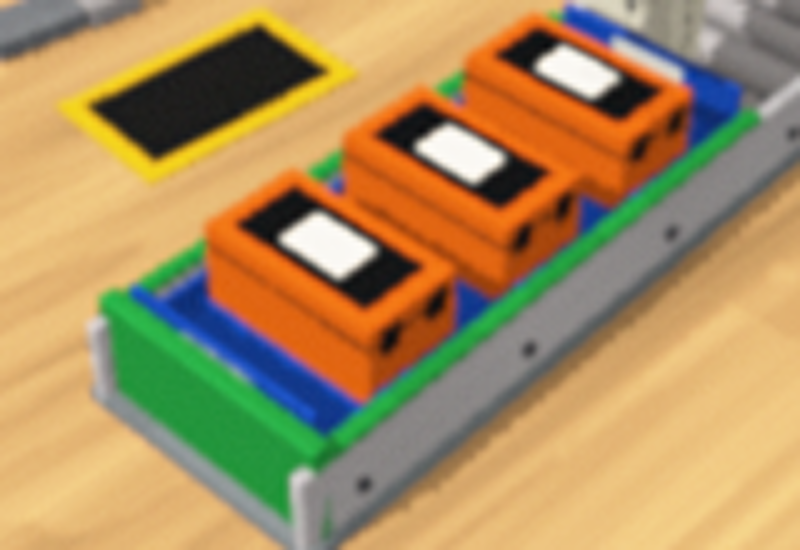

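The tray's front wall is flush with the green stop and the force rose to 25 N, so it is home. I'll back off, rise, and measure the cases.

Request:
step_arm(claw=[1, 1, 1, 0.18, 0.18], slide=[[0.001, -0.02, 0], [0.003, -0.06, 0], [0.003, -0.06, 0.08], [0.003, -0.06, 0.18], [0.003, -0.06, 0.28]], angular=[[0, 0, 0], [0, 0, 0], [0, 0, 0], [0, 0, 0], [0, 0, 0]])

```text
clock: 5.55
ee_pos: [0.459, -0.1038, 0.2016]
orientation: [[0.998, 0.067, -0.001], [0.067, -0.998, 0.001], [-0.001, -0.001, -1.0]]
contact_force: [0.9, 0.3, 0.2]
grip_width: 0.012
```

```bash
python3 - <<'E'
from h import *
t=snapshot("top")
f=t["frame"];crop(f,225,360,180,270,5.9,"pics/t4.png")
k=5.9
L=np.array([[236,294],[440,274],[644,254]])/5.9+[225,180]-.42
print(ray(t,L,.09))
b=[.0]
print("pred",lane([[0,.051,.09],[0,.147,.09],[0,.243,.09]]))
w=snapshot("wrist");cv2.imwrite("pics/w4.png",w["frame"])
E
```

```text
[[0.44126047 0.20289564 0.09      ]
 [0.44820525 0.10693645 0.09      ]
 [0.45516315 0.01079599 0.09      ]]
pred [[0.45323467 0.01488213 0.09      ]
 [0.4467117  0.11066027 0.09      ]
 [0.44018873 0.2064384  0.09      ]]
```

View pics/t4.png

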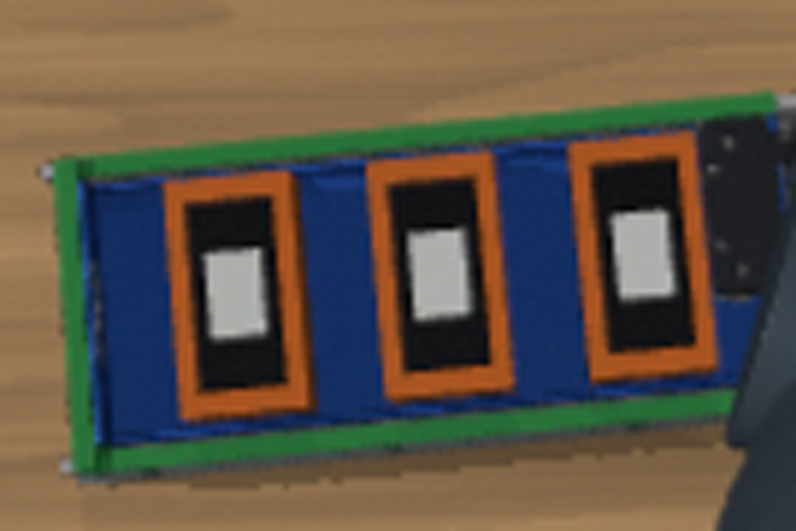

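View pics/w4.png

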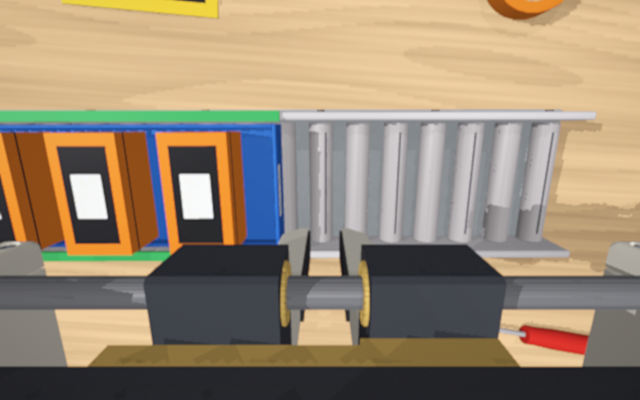

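Request:
step_arm(claw=[0.14, 0.14, 0.14, 0.14, 0.14], slide=[[-0.009, 0.1, 0], [-0.009, 0.18, 0], [-0.009, 0.232, 0], [-0.009, 0.232, -0.08], [-0.009, 0.232, -0.16]], angular=[[0, 0, 0], [0, 0, 0], [0, 0, 0], [0, 0, 0], [0, 0, 0]])

```text
clock: 6.15
ee_pos: [0.4554, 0.013, 0.1194]
orientation: [[0.998, 0.069, 0.003], [0.069, -0.998, 0.0], [0.003, -0.0, -1.0]]
contact_force: [-0.4, 0.2, -0.8]
grip_width: 0.0597
```

```bash
python3 - <<'E'
from h import *
w=snapshot("wrist");cv2.imwrite("pics/w5.png",w["frame"])
s=snapshot("side");crop(s["frame"],230,430,100,250,4,"pics/s5.png")
s=read_state();print(s["ee_pos"],s["grip_width"])
p=s["ee_pos"]; R=np.array(s["orientation"])
print(proj(w,[p+R@[0,.04,.008],p+R@[0,-.04,.008],p+[0,0,-.022]]).round(0))
print("torque",s["torque"])
E
```

```text
[0.45211803 0.01260228 0.11625511] 0.06799534773679192
[[394. 246.]
 [255. 246.]
 [325. 237.]]
torque [ 0.0877183   0.00078913 -0.02336228]
```

View pics/w5.png

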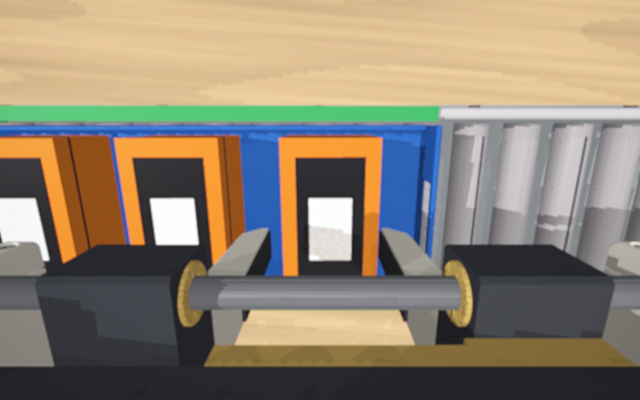

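View pics/s5.png

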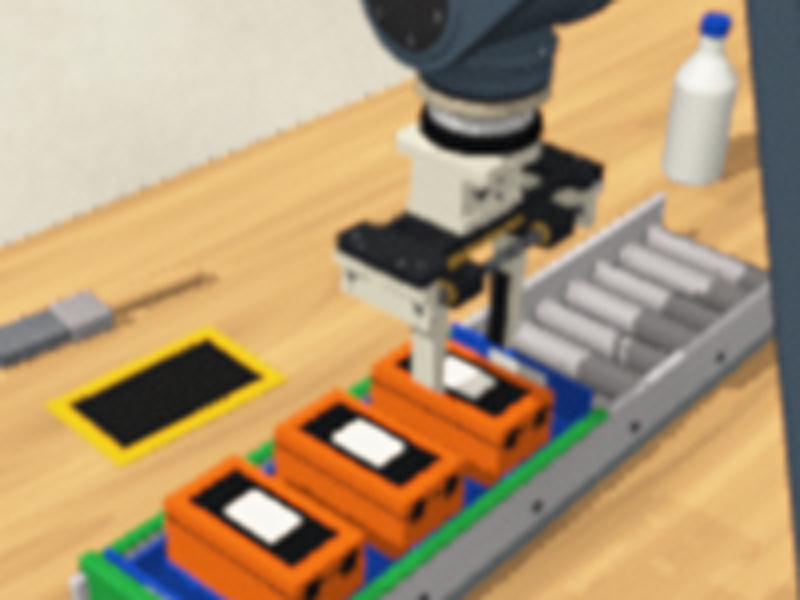

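```bash
python3 - <<'E'
from h import *
w=snapshot("wrist");f=w["frame"]
m=(cv2.cvtColor(f,cv2.COLOR_BGR2HSV)[:,:,1]<60)&(f[:,:,0]>150)
m[:,:300]=0;m[:,360:]=0;m[:190]=0;m[265:]=0
y,x=np.nonzero(m);print(x.mean(),y.mean(),x.min(),x.max(),y.min(),y.max())
print(ray(w,[[x.mean(),y.mean()],[(x.min()+x.max())/2,(y.min()+y.max())/2],[281,150],[382,150]],.09))
s=read_state();print(s["ee_pos"],s["grip_width"])
E
```

```text
329.7987977369165 224.13224893917962 307 352 193 256
[[ 0.4568212   0.00968283  0.09      ]
 [ 0.45657133  0.00984873  0.09      ]
 [ 0.49995422  0.0411035   0.09      ]
 [ 0.5039289  -0.01717133  0.09      ]]
[0.45366506 0.01230483 0.11874068] 0.07185640002057346
```

Request:
step_arm(claw=[0.14, 0.14, 0.14, 0.14, 0.14], slide=[[0.002, -0.004, 0], [0.002, -0.004, -0.03], [0.002, -0.004, -0.07], [0.002, -0.004, -0.1], [0.002, -0.004, -0.122]], angular=[[0, 0, 0], [0, 0, 0], [0, 0, 0], [0, 0, 0], [0, 0, 0]])

```text
clock: 6.8
ee_pos: [0.4571, 0.0097, 0.0599]
orientation: [[0.998, 0.067, 0.002], [0.067, -0.998, -0.0], [0.002, 0.0, -1.0]]
contact_force: [-0.9, 0.7, 0.1]
grip_width: 0.0801
```

Request:
step_arm(claw=[0.6, 0.6, 0.6, 0.6, 0.6], slide=[[0, 0, 0], [0, 0, 0], [0, 0, 0], [0, 0, 0], [0, 0, 0]], angular=[[0, 0, 0], [0, 0, 0], [0, 0, 0], [0, 0, 0], [0, 0, 0]])

```text
clock: 7.3
ee_pos: [0.4566, 0.0099, 0.06]
orientation: [[0.998, 0.068, 0.002], [0.068, -0.998, -0.0], [0.002, 0.0, -1.0]]
contact_force: [-0.1, -1.8, 7.6]
grip_width: 0.0598
```

Request:
step_arm(claw=[1, 1, 1, 1, 1], slide=[[0, 0, 0.02], [0, 0, 0.06], [0, 0, 0.12], [0, 0, 0.18], [0, 0, 0.22]], angular=[[0, 0, 0], [0, 0, 0], [0, 0, 0], [0, 0, 0], [0, 0, 0]])

```text
clock: 7.8
ee_pos: [0.4561, 0.0101, 0.1715]
orientation: [[0.998, 0.068, 0.002], [0.068, -0.998, -0.0], [0.002, 0.0, -1.0]]
contact_force: [0.3, 0.2, -3.2]
grip_width: 0.0597
```

Request:
step_arm(claw=[1, 1, 1, 1, 1], slide=[[0, 0, 0], [0, 0, 0], [0, 0, 0], [0, 0, 0], [0, 0, 0]], angular=[[0, 0, 0], [0, 0, 0], [0, 0, 0], [0, 0, 0], [0, 0, 0]])

```text
clock: 8.3
ee_pos: [0.4556, 0.0101, 0.1683]
orientation: [[0.998, 0.068, -0.002], [0.068, -0.998, 0.0], [-0.001, -0.0, -1.0]]
contact_force: [0.6, -0.3, -3.5]
grip_width: 0.0598
```

```bash
cat > rs.py <<'E'
from h import *
s=read_state();R=np.array(s["orientation"])
print(s["clock"],"pos",s["ee_pos"].round(4) if hasattr(s["ee_pos"],"round") else s["ee_pos"],"F",np.round(s["contact_force"],2),"T",np.round(s["torque"],3),"w",s["grip_width"])
print("T tool",(R.T@s["torque"]).round(3),"F tool",(R.T@s["contact_force"]).round(2),"tilt",R[2].round(3))
E
python3 rs.py; python3 - <<'E'
from h import *
s=snapshot("side");crop(s["frame"],230,430,100,250,4,"pics/s6.png")
E
python3 rs.py
```

```text
8.3 pos [0.4556 0.0101 0.1683] F [ 0.58 -0.27 -3.48] T [-0.025  0.019  0.02 ] w 0.059843034614345765
T tool [-0.024 -0.021 -0.02 ] F tool [0.56 0.31 3.48] tilt [-0.001 -0.    -1.   ]
8.35 pos [0.4557 0.0101 0.1684] F [-0.13 -0.61 -3.32] T [ 0.002  0.017 -0.025] w 0.059667440839315036
T tool [ 0.003 -0.017  0.025] F tool [-0.16  0.6   3.32] tilt [-0.001 -0.    -1.   ]
```

View pics/s6.png

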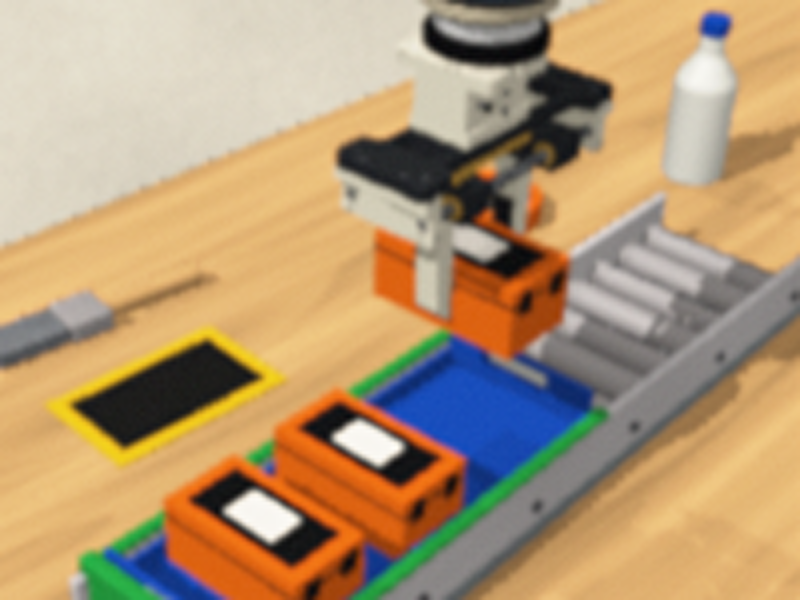

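Request:
step_arm(claw=[1, 1, 1, 1, 1], slide=[[0, 0, 0], [0, 0, 0], [0, 0, 0], [0, 0, 0], [0, 0, 0]], angular=[[-0.012, 0.18, 0], [-0.023, 0.333, 0], [-0.023, 0.333, 0], [-0.023, 0.333, 0], [-0.023, 0.333, 0]])

```text
clock: 8.85
ee_pos: [0.4554, 0.0101, 0.1689]
orientation: [[0.964, 0.068, -0.257], [0.066, -0.998, -0.018], [-0.257, 0.0, -0.966]]
contact_force: [-0.6, -0.0, -2.8]
grip_width: 0.0604
```

Request:
step_arm(claw=[1, 1, 1, 1, 1], slide=[[0, 0, 0], [0, 0, 0], [0, 0, 0], [0, 0, 0], [0, 0, 0]], angular=[[0, 0, 0], [0, 0, 0], [0, 0, 0], [0, 0, 0], [0, 0, 0]])

```text
clock: 9.35
ee_pos: [0.4559, 0.01, 0.1691]
orientation: [[0.964, 0.068, -0.258], [0.065, -0.998, -0.018], [-0.259, 0.0, -0.966]]
contact_force: [0.2, -0.4, -3.0]
grip_width: 0.0594
```

```bash
python3 rs.py; python3 - <<'E'
from h import *
s=snapshot("side")
E
python3 rs.py
```

```text
9.35 pos [0.4559 0.01   0.1691] F [ 0.24 -0.42 -3.01] T [ 0.063 -0.194 -0.023] w 0.059395303062461935
T tool [0.054 0.197 0.009] F tool [0.99 0.44 2.85] tilt [-0.259  0.    -0.966]
9.4 pos [0.4559 0.0101 0.169 ] F [-0.02  0.12 -3.25] T [ 0.069 -0.231  0.003] w 0.059803560652034314
T tool [ 0.051  0.236 -0.017] F tool [ 0.83 -0.12  3.14] tilt [-0.259  0.    -0.966]
```

Request:
step_arm(claw=[1, 1, 1, 1, 1], slide=[[0, 0, 0], [0, 0, 0], [0, 0, 0], [0, 0, 0], [0, 0, 0]], angular=[[0.012, -0.18, 0], [0.023, -0.36, 0], [0.035, -0.54, 0], [0.046, -0.667, 0], [0.046, -0.667, 0]])

```text
clock: 9.9
ee_pos: [0.454, 0.0101, 0.1687]
orientation: [[0.964, 0.067, 0.259], [0.065, -0.998, 0.018], [0.26, -0.001, -0.966]]
contact_force: [0.1, -0.2, -4.3]
grip_width: 0.0596
```

Request:
step_arm(claw=[1, 1, 1, 1, 1], slide=[[0, 0, 0], [0, 0, 0], [0, 0, 0], [0, 0, 0], [0, 0, 0]], angular=[[0, 0, 0], [0, 0, 0], [0, 0, 0], [0, 0, 0], [0, 0, 0]])

```text
clock: 10.4
ee_pos: [0.4562, 0.0101, 0.1689]
orientation: [[0.964, 0.068, 0.259], [0.065, -0.998, 0.018], [0.259, -0.0, -0.966]]
contact_force: [0.4, -0.4, -3.5]
grip_width: 0.0597
```

```bash
python3 rs.py; python3 - <<'E'
from h import *
s=snapshot("side")
E
python3 rs.py
```

```text
10.4 pos [0.4562 0.0101 0.1689] F [ 0.4  -0.38 -3.51] T [ 0.019  0.272 -0.03 ] w 0.05965539821709996
T tool [ 0.029 -0.27   0.039] F tool [-0.55  0.41  3.48] tilt [ 0.259 -0.    -0.966]
10.45 pos [0.4561 0.0101 0.1689] F [-0.31 -1.17 -2.69] T [-0.038  0.196  0.056] w 0.060068363054424256
T tool [-0.01  -0.199 -0.06 ] F tool [-1.07  1.15  2.5 ] tilt [ 0.259 -0.    -0.966]
```

Request:
step_arm(claw=[1, 1, 1, 1, 1], slide=[[0, 0, 0], [0, 0, 0], [0, 0, 0], [0, 0, 0], [0, 0, 0]], angular=[[-0.006, 0.09, 0], [-0.012, 0.18, 0], [-0.018, 0.27, 0], [-0.023, 0.333, 0], [-0.023, 0.333, 0]])

```text
clock: 10.95
ee_pos: [0.4569, 0.0101, 0.169]
orientation: [[0.998, 0.068, 0.001], [0.068, -0.998, -0.0], [0.001, 0.0, -1.0]]
contact_force: [-0.2, 0.5, -3.0]
grip_width: 0.0599
```

```bash
cat > avg.py <<'E'
from h import *
A=[]
for i in range(8):
    s=read_state();R=np.array(s["orientation"]);A.append(np.r_[R.T@s["torque"],R.T@s["contact_force"]]); snapshot("side")
A=np.array(A);print(A[:,1].round(3));print("mean T,F tool",A.mean(0).round(3),"z row",R[2].round(3), s["clock"])
E
python3 avg.py
```

```text
[0.072 0.132 0.052 0.082 0.095 0.063 0.105 0.071]
mean T,F tool [ 0.026  0.084  0.005 -0.033 -0.019  3.652] z row [ 0.001  0.    -1.   ] 11.3
```

Request:
step_arm(claw=[1, 1, 1, 1, 1], slide=[[0, 0, 0], [0, 0, 0], [0, 0, 0], [0, 0, 0], [0, 0, 0]], angular=[[-0.012, 0.18, 0], [-0.023, 0.333, 0], [-0.023, 0.333, 0], [-0.023, 0.333, 0], [-0.023, 0.333, 0]])

```text
clock: 11.85
ee_pos: [0.4556, 0.0101, 0.169]
orientation: [[0.964, 0.068, -0.255], [0.066, -0.998, -0.018], [-0.256, 0.0, -0.967]]
contact_force: [-0.4, 0.9, -4.3]
grip_width: 0.0601
```

Request:
step_arm(claw=[1, 1, 1, 1, 1], slide=[[0, 0, 0], [0, 0, 0], [0, 0, 0], [0, 0, 0], [0, 0, 0]], angular=[[0.006, -0.09, 0], [0.012, -0.18, 0], [0.018, -0.27, 0], [0.023, -0.333, 0], [0.023, -0.333, 0]])

```text
clock: 12.35
ee_pos: [0.4546, 0.01, 0.1695]
orientation: [[0.998, 0.068, 0.003], [0.068, -0.998, 0.0], [0.003, 0.0, -1.0]]
contact_force: [-0.4, -0.5, -3.3]
grip_width: 0.06
```

```bash
python3 avg.py
```

```text
[-0.058 -0.112 -0.07  -0.087 -0.055 -0.111 -0.102 -0.088]
mean T,F tool [ 1.800e-02 -8.500e-02 -3.000e-03 -1.030e-01  1.130e-01  3.677e+00] z row [ 0.  0. -1.] 12.7
```

Case a's level moment about the jaw axis flips between +0.084 and -0.085 N m after tilting each way. A 0.23 kg pin at ±36.5 mm predicts 0.082 N m, so case a is the rattling one. Now I'll take it to the mat.

Request:
step_arm(claw=[1, 1, 1, 1, 1], slide=[[0.02, 0.008, 0], [0.06, 0.024, 0.01], [0.12, 0.048, 0.02], [0.18, 0.072, 0.02], [0.24, 0.096, 0.02]], angular=[[0, 0, 0], [0, 0, 0], [0, 0, 0], [0, 0, 0], [0, 0, 0]])

```text
clock: 13.25
ee_pos: [0.5778, 0.059, 0.179]
orientation: [[0.998, 0.068, 0.001], [0.068, -0.998, 0.0], [0.001, 0.0, -1.0]]
contact_force: [0.3, -0.3, -4.1]
grip_width: 0.06
```

Request:
step_arm(claw=[1, 1, 1, 1, 1], slide=[[0.06, 0.024, 0], [0.12, 0.048, 0], [0.16, 0.064, 0], [0.19, 0.076, 0], [0.201, 0.08, 0]], angular=[[0, 0, 0], [0, 0, 0], [0, 0, 0], [0, 0, 0], [0, 0, 0]])

```text
clock: 13.75
ee_pos: [0.6777, 0.099, 0.1781]
orientation: [[0.998, 0.068, 0.001], [0.068, -0.998, 0.0], [0.001, -0.0, -1.0]]
contact_force: [-0.8, -0.3, -3.4]
grip_width: 0.0599
```

Request:
step_arm(claw=[1, 1, 1, 1, 1], slide=[[0, 0, 0], [0, 0, 0], [0, 0, 0], [0, 0, 0], [0, 0, 0]], angular=[[0, 0, 0], [0, 0, 0], [0, 0, 0], [0, 0, 0], [0, 0, 0]])

```text
clock: 14.25
ee_pos: [0.6763, 0.0979, 0.1793]
orientation: [[0.998, 0.068, 0.001], [0.068, -0.998, 0.0], [0.001, -0.0, -1.0]]
contact_force: [-0.2, 0.5, -2.9]
grip_width: 0.0598
```

```bash
python3 rs.py; python3 - <<'E'
from h import *
t=snapshot("top");crop(t["frame"],225,385,90,270,3.3,"pics/t7.png");cv2.imwrite("pics/t7full.png",t["frame"])
w=snapshot("side");crop(w["frame"],100,420,80,290,2.5,"pics/s7.png")
w=snapshot("wrist");cv2.imwrite("pics/w7.png",w["frame"])
E
```

```text
14.25 pos [0.6763 0.0979 0.1793] F [-0.15  0.53 -2.92] T [-0.013  0.089 -0.012] w 0.05983448299657658
T tool [-0.007 -0.089  0.012] F tool [-0.12 -0.54  2.92] tilt [ 0.001 -0.    -1.   ]
```

View pics/t7full.png

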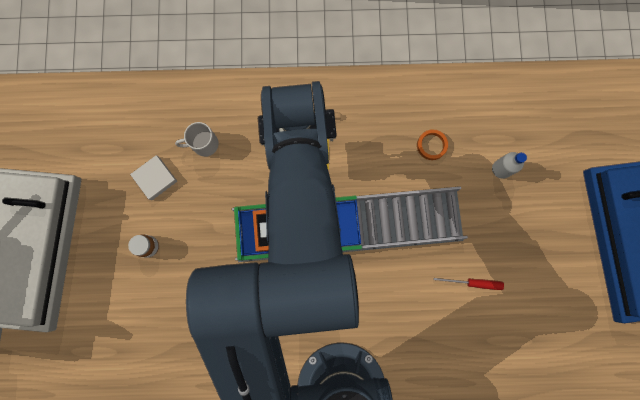

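View pics/s7.png

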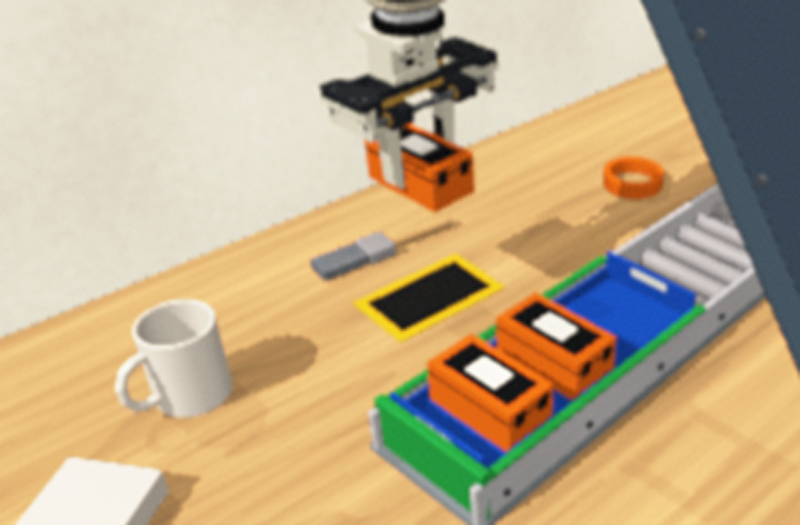

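View pics/w7.png

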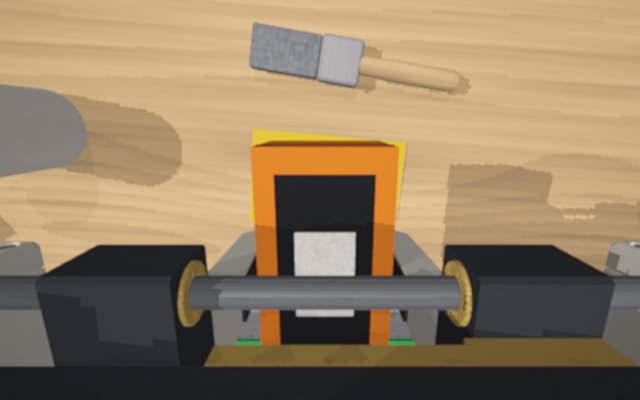

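View pics/t7.png

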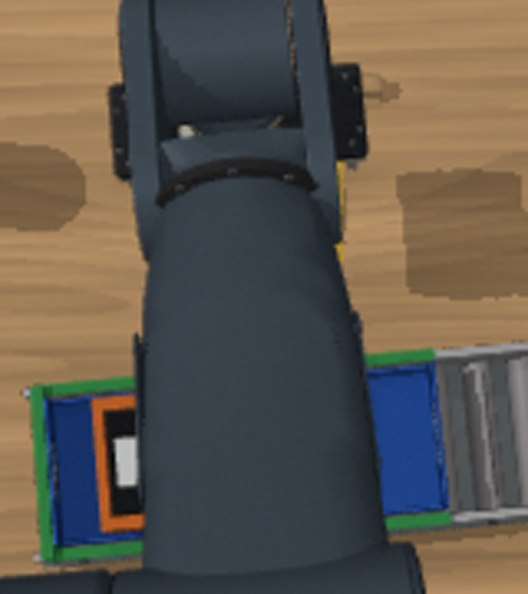

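```bash
python3 - <<'E'
from h import *
a=cv2.imread("pics/top0.png");b=cv2.imread("pics/t7full.png")
g=np.vstack([cv2.resize(x[270:300,425:520],None,fx=8,fy=8,interpolation=cv2.INTER_CUBIC) for x in(a,b)])
cv2.imwrite("pics/sd.png",g)
w=snapshot("side");f=w["frame"];k=8;u0,v0=235,120
g=cv2.resize(f[v0:v0+55,u0:u0+70],None,fx=k,fy=k,interpolation=cv2.INTER_CUBIC)
s=read_state();p=np.array(s["ee_pos"]);R=np.array(s["orientation"])
B=np.array([[x,y,z] for z in(.020,-.030) for x,y in((-.056,-.03),(.056,-.03),(.056,.03),(-.056,.03))])
q=((proj(w,p+B@R.T)+.5-[u0,v0])*k).astype(int)
cv2.polylines(g,[q[:4]],True,(255,0,255),1);cv2.polylines(g,[q[4:]],True,(255,255,0),1)
cv2.imwrite("pics/s8.png",g)
k=6;u0,v0=240,200
g=cv2.resize(f[v0:v0+90,u0:u0+130],None,fx=k,fy=k,interpolation=cv2.INTER_CUBIC);cv2.imwrite("pics/s9.png",g)
E
```

```text
(no output)
```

View pics/sd.png

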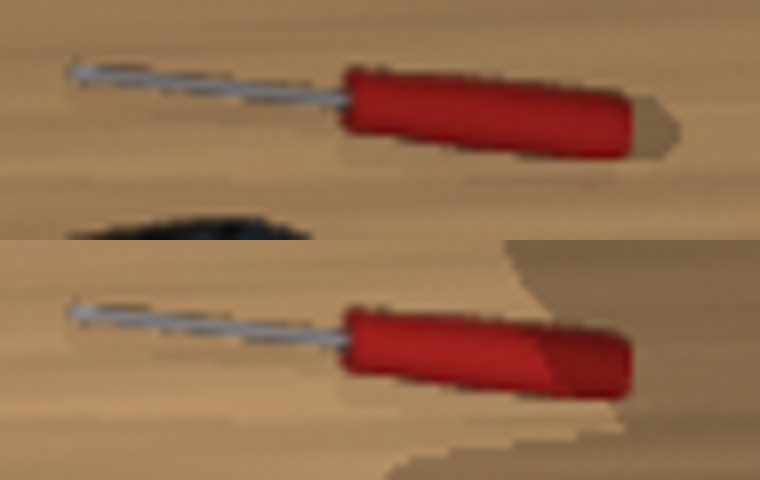

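View pics/s8.png

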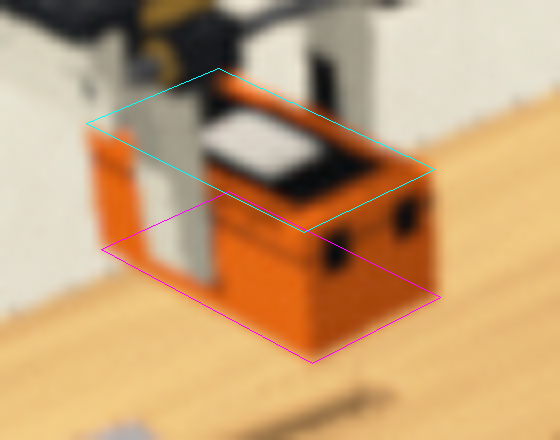

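View pics/s9.png

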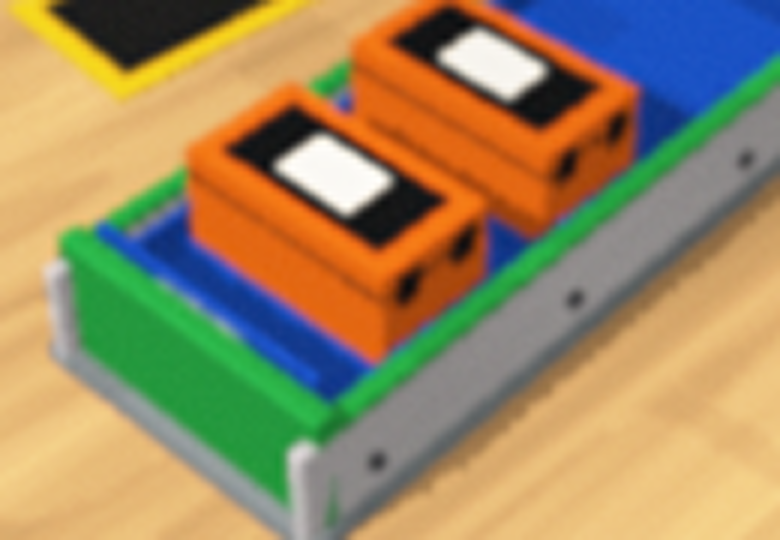

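```bash
python3 rs.py; python3 -c "
from workcell import *
print(close_job())"
```

```text
14.45 pos [0.6764 0.098  0.1791] F [-0.43  0.45 -2.69] T [0.047 0.074 0.006] w 0.06005052723396255
T tool [ 0.051 -0.071 -0.006] F tool [-0.4  -0.48  2.69] tilt [ 0.001  0.    -1.   ]
the job is handed in; nothing more can be done
None
```

The rattling case is `case_a`, and I handed the job in at 14.45 s with the arm holding it over the mat. Before that I pushed the tray home against the green stop. The push force rose to about 25 N there, and later pictures show the tray still flush.

**Finding the rattle:** I lifted `case_a` first and tilted it ±15° about the jaw axis. Its moment when level flipped between +0.084 and −0.085 N m, which matches the 0.082 N m expected from the loose pin sitting at either end. I rocked it by tilting and did not shake it sideways. The result was clear on the first case, so I never lifted `case_b` or `case_c`. They are still standing in the tray, so I did not test directly that they are silent.

**Last checks:**
- **Position:** the TCP was at (0.676, 0.098) m, against a measured mat centre of (0.676, 0.098) m.
- **Height and level:** the case underside is about 0.16 m above the bench. It was level and still in the side view, and the grip width was 60 mm.
- **Bench:** a close comparison showed the screwdriver had not moved. The other things look in place, though the arm hid part of the top view.

**Disagreement:** my estimates of the bay and case positions along the lane differed by 2–4 mm. I took the grasp position from the wrist and top pictures, which agreed to about 1–2 mm.

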